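# Roll down the edge trim with the hand roller

## Robot

A 6-joint arm with a two-finger parallel gripper is mounted at the origin on a cart in front of the work surface, level with it; the furniture and walls round the work are solid. World frame = base frame: x ahead of the robot, y to its left, z up, the work surface at z = 0. Lengths are in mm, angles in rad, forces in N, time in s.
With the tool pointing down it reaches from about 275 to 750 mm from the base axis. Payload 10.2 kg.
Tool frame: the origin (TCP) lies at the very end of the fingers, on their centre line; the grasp point (between the pads) lies 19 mm behind it; z points along the fingers, y is the line along which they close (so a half turn about z gives the same grasp; the last joint's range is limited). The gripper opens to 85 mm and grips with 20 to 120 N. Pads are 22 mm wide; open, the fingers measure 114 mm over their backs; the gripper's body (76 mm by 85 mm) begins 54 mm behind the grasp point. The pads swing forward as they close: fully open they stand 13 mm farther back than shut.
Start: joints at [0.887, 0.313, 1.498, -0, 1.331, -0.223], TCP at [233.462, 470.241, 231.294] pointing down, gripper open.
Joint ranges: [-2.94, 2.94], [-0.97, 2.17], [0.19, 2.56], [-1.23, 4.37], [0.02, 3.11], [-2.88, 2.88]. Speed limits (rad/s): [2.39, 2.39, 3.01, 3.14, 3.14, 3.14].

## Interface

Orientations are given as a unit quaternion [w, x, y, z].
In Python, from rig import ctrl, optics gives the robot as it stands. The module is installed in compiled form; this text tells all that it offers.
- The arm moves only by the shell command python3 -m handwheel 'ROWS' [FORCE]. ROWS is JSON, a list that holds one entry, the list of rows, each a list of 5 numbers: the gripper command: -1 is fully open, 1 is shut, values between are in proportion, then the shift along the world's x, y, z in units of 50 mm (1.0 is 50 mm), then the turn about the world's z in units of 8 degrees (1.0 is 8 degrees). In form: [[[gripper, tx, ty, tz, twist], ...]]. A call has 1 to 10 rows; each row shifts and turns the commanded pose from where the row before left it; what a row does not reach is not made up. A row lasts 1/10 s, in which the tool goes at most 50 mm and 8.59 degrees, less where a joint would pass 70% of its speed; a pose out of reach is approached as far as the arm can. A call is refused whole if a number of a shift passes 1 or a number of a turn 1, either way. A call with a gripper value outside its range is refused whole. The fingers move at their own pace and stop on an object; FORCE is the grip in N (left out, the last holds). Time passes only in rows, so rows that do not move let the fingers close. It gives the time, the measured TCP pose, the force, the opening and the grip force at its end, in the units of the state.
- ctrl.sense(): the state, without advancing time (a new reading comes with each control period).
- optics.capture(name): name is "scene" or "top" or "wrist"; returns a dict with "img" (400x640x3 uint8, blue, green, red), "K" (3x3 intrinsics, pixels), "R" (3x3) and "t" (3): a world point X has camera coordinates R X + t. Camera axes: x right, y down, z forward; pixel columns grow to the right and rows downward; lengths in mm; the calibration is good to about 2 mm. A picture is of the moment at which its call begins. There is no depth.
- ctrl.finish_job(): hands the job in; it is judged then, once.
The state is a dict: "time_s": time; "joints": joint angles; "dq": joint speeds; "tau": joint torques, N m; "eef_pos": TCP position; "ee_rot": TCP orientation; "force": force on the tool from outside, world axes, zero at the start; "wrist_torque": the same for the moment, N m; "grip_width": opening from 0.0 (shut) to 1.0 (fully open); "grip_force": force on a finger pad.
Only numpy, scipy, OpenCV 4.12 (cv2) and the standard library are available. Lean on these libraries where they do the work, as an engineer would, in place of code of your own. Each camera call takes 0.05 s, during which the arm holds its last target. There are 200 camera calls.

## Task

Take the hand roller out of its fork stand and roll it firmly along the trim on the test board's top edge, from one end to the other, until every link of the trim is fully home; press the trim with the roller only. Then hang the roller back in the fork of its stand, collar resting on both prongs, and let go; leave the other things on the table where they are.

Things in the scene. Friction and masses are not known exactly. Their poses are not given: they have to be found in the camera images.
- roller: Sprung hand roller, about 0.33 kg: rubber-covered wheel (44 mm diameter, 36 mm wide) under an upright wooden grip. Origin: lowest point of the wheel, spring relaxed; z up through the grip; the axle lies along x, so it rolls along its own y. Wheel with its steel cheeks (48 mm wide in x) fills heights 0 to 54 mm, spring and stem 54 to 66, round neck 18 mm thick 66 to 90.
- roller_grip (a point): Centre of the roller's wooden grip block, 30 mm (roller x) by 28 mm (roller y), 46 mm high, 119 mm above the roller's origin. Best gripped across roller y with the fingertips just above the collar: they then push down on the collar and withstand the rolling force.
- roller_collar (a point): Centre of the underside of the roller's flat steel collar, 90 mm above the roller's origin: a plate 44 mm (roller x) by 52 mm (roller y), 6 mm thick, directly below the grip.
- roller_carriage (a joint): Spring travel of the roller's wheel towards the grip, 0 (relaxed) to 0.010 m; the wheel presses with about 5 N plus 1 N per mm of travel.
- roller_wheel (a joint): How far the roller's wheel has turned on its axle, rad, either sign, 0 at the start (about 45 rad per metre rolled); it turns freely.
- edge_jig: Jig fixed to the table: base plate 90 (x) by 168 (y) by 10 mm, dark clamp blocks 40 mm high with screw knobs on the -x side, holding a test board on edge: 140 mm long along y, 19 mm thick, its top edge 71 mm above the table, capped by a row of five grey trim links. Origin: centre of the base's underside, directly beneath the middle of the trim; y runs along the trim.
- fork_stand: Steel fork stand fixed to the table, base plate 115 by 100 by 8 mm. Origin: on the table right below where the roller hangs; z up. Two level prongs along x (y from 13 to 27 and -13 to -27 mm), 8 mm thick, open towards -x, joined to a post at x = 40 to 60 mm. At the start the roller hangs in it, neck between the prongs, its origin at (0, 0, 30 mm) and its axes those of this frame.
- stand_seat (a point): Point midway between the fork stand's prongs, level with their top, 120 mm above the table: the roller's collar rests flat there, between 4 mm upturned lips at the prong ends (x = -28 to -33 mm) and a stop at x = 32 mm, 7 mm high.
- stand_mouth (a point): Open end of the stand's fork, level with the prong tops, at x = -33 mm of the stand. The wheel does not fit between the prongs: the roller comes out lifted about 12 mm (over 25 mm the wheel's fork strikes the prongs from below) and drawn along the stand's -x by 80 mm or more, and goes back the same way.
- link0 (a joint): Travel of trim link 0, centred at y = -56 mm of the edge_jig frame: a stiff grey plastic U-shaped cap 27 mm long, 25 mm wide, 3 mm thick on top. 0 = standing 6 mm proud (its top 80 mm above the table), 0.006 m = fully home on the board (top 74 mm above the table). It moves straight down when pressed with more than about 4 to 5 N, stays where it is left, and does not spring back.
- link1 (a joint): Travel of trim link 1, centred at y = -28 mm of the edge_jig frame: a stiff grey plastic U-shaped cap 27 mm long, 25 mm wide, 3 mm thick on top. 0 = standing 6 mm proud (its top 80 mm above the table), 0.006 m = fully home on the board (top 74 mm above the table). It moves straight down when pressed with more than about 4 to 5 N, stays where it is left, and does not spring back.
- link2 (a joint): Travel of trim link 2, centred at y = 0 mm of the edge_jig frame: a stiff grey plastic U-shaped cap 27 mm long, 25 mm wide, 3 mm thick on top. 0 = standing 6 mm proud (its top 80 mm above the table), 0.006 m = fully home on the board (top 74 mm above the table). It moves straight down when pressed with more than about 4 to 5 N, stays where it is left, and does not spring back.
- link3 (a joint): Travel of trim link 3, centred at y = 28 mm of the edge_jig frame: a stiff grey plastic U-shaped cap 27 mm long, 25 mm wide, 3 mm thick on top. 0 = standing 6 mm proud (its top 80 mm above the table), 0.006 m = fully home on the board (top 74 mm above the table). It moves straight down when pressed with more than about 4 to 5 N, stays where it is left, and does not spring back.
- link4 (a joint): Travel of trim link 4, centred at y = 56 mm of the edge_jig frame: a stiff grey plastic U-shaped cap 27 mm long, 25 mm wide, 3 mm thick on top. 0 = standing 6 mm proud (its top 80 mm above the table), 0.006 m = fully home on the board (top 74 mm above the table). It moves straight down when pressed with more than about 4 to 5 N, stays where it is left, and does not spring back.
- tape_measure: Bystander: yellow tape measure, 40 x 76 x 66 mm; origin at the centre of its underside.
- tape_roll: Bystander: roll of masking tape lying flat, 101 mm across, 48 mm high; origin at the centre of its underside.
- marker: Bystander: white and black marker pen lying down, 140 mm long; origin at the centre of its underside.
- sanding_block: Bystander: cork sanding block, 63 x 122 x 37 mm; origin at the centre of its underside.
- glue_bottle: Bystander: white glue bottle with red cap, 64 mm across, 190 mm high; origin at the centre of its underside.
Things that resemble listed ones, but are neither listed nor needed, are in the scene too. What is shaped like the roller but green is not meant.

How it is judged:
By the outcome, as a careful person would: the job done as asked, in the order asked, and still so for the second after the job is handed in, with the robot touching nothing.
It also fails if it takes over 58 s, if anything falls off the work surface, if the arm or the gripper's body presses on something with over 40 N, if the wrist force passes 120 N, or if a joint passes its speed limit or range.

## Working session

There is one attempt and no reset: what is moved stays moved. The work goes in short steps, Python scripts to look and compute and a shell command to move; the robot and the scene stay as the last step left them, time stands still between calls to the robot, and variables do not carry over. Pictures are saved under pics/ and viewed, at most 11 in all, crops included, and the job is handed in when it is done.

```bash
mkdir -p pics
python3 - <<'E'
from rig import ctrl, optics
import cv2,pickle
s=ctrl.sense();print(s)
for n in("scene","top"):
    c=optics.capture(n);cv2.imwrite(f"pics/{n}0.png",c["img"]);pickle.dump(c,open(n+".pkl","wb"));print(n,c["K"],c["R"],c["t"])
E
```

```text
{'time_s': 0.0, 'joints': array([ 8.86603353e-01,  3.13457135e-01,  1.49842174e+00, -2.40167642e-05,
        1.33096034e+00, -2.23376014e-01]), 'dq': array([-0.00092765, -0.00109449, -0.00178796, -0.0011497 , -0.00191983,
        0.00089335]), 'tau': array([ 9.51558832e-04, -4.12261248e+01, -2.59750021e+01, -1.04971639e-04,
        3.97918149e-03, -1.04037696e-05]), 'eef_pos': array([233.30496739, 470.0418283 , 230.73718667]), 'ee_rot': array([-2.62746364e-04,  2.28372399e-01,  9.73573653e-01, -5.65316507e-04]), 'force': array([ 0.68432034,  0.15864559, -0.88018518]), 'wrist_torque': array([ 0.00324155,  0.01154022, -0.0033907 ]), 'grip_force': 0.0, 'grip_width': 1.0039445243563063}
scene [[434.12854174   0.         319.09179323]
 [  0.         434.12854174 196.61907425]
 [  0.           0.           1.        ]] [[ 0.54293144 -0.83951615 -0.02093067]
 [-0.53860567 -0.3289878  -0.77567452]
 [ 0.64430535  0.43241146 -0.63078598]] [-374.08934836  346.75727701 1098.3744232 ]
top [[479.17116895   0.         320.74312246]
 [  0.         479.17116895 201.90532973]
 [  0.           0.           1.        ]] [[ 0.00299575 -0.99994887  0.00965859]
 [-0.99541139 -0.00390564 -0.09560812]
 [ 0.09564096 -0.00932785 -0.99537219]] [-120.75335531  566.80467371 1367.28686862]
```

View pics/scene0.png

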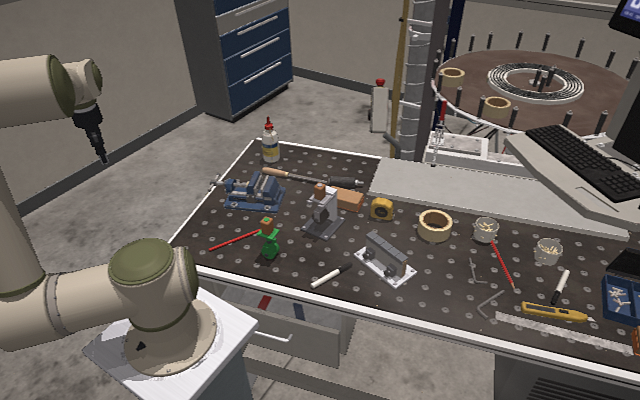

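View pics/top0.png

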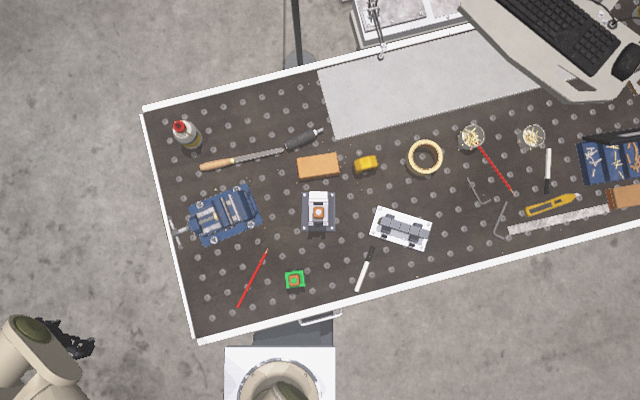

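The roller stand shows in the top view at about (318,212), with its grip at (318,212). The jig is at (401,228) and the green decoy at (294,281). I'll zoom in on the stand and jig.

```bash
cat > h.py <<'E'
import numpy as np,pickle,cv2
def ray(c,u,v,z):
    d=c["R"].T@np.linalg.solve(c["K"],[u,v,1.]);o=-c["R"].T@c["t"]
    return o+d*(z-o[2])/d[2]
def proj(c,X):
    p=c["K"]@(c["R"]@np.array(X,float)+c["t"]);return p[:2]/p[2]
E
python3 - <<'E'
from h import *
c=pickle.load(open("top.pkl","rb"));i=c["img"]
a=cv2.resize(i[180:260,290:440],None,fx=5,fy=5,interpolation=cv2.INTER_CUBIC)
cv2.imwrite("pics/topc.png",a)
for u,v,z in[(318,212,172),(401,228,74)]:print(ray(c,u,v,z).round(0))
E
```

```text
[ 527. -110.  172.]
[ 490. -344.   74.]
```

View pics/topc.png

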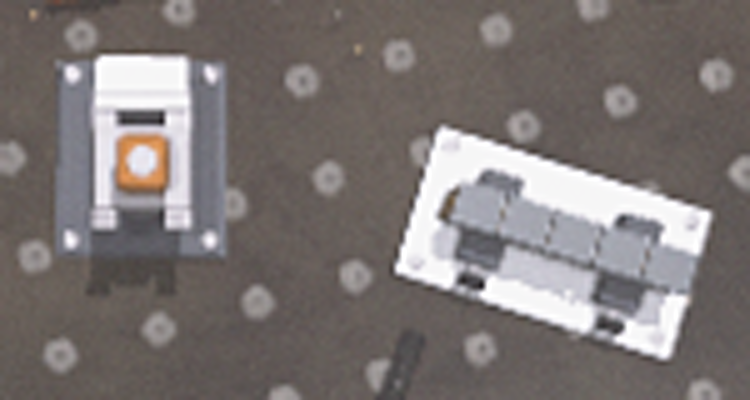

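The crop shows the orange grip at crop (142,163), the fork open toward image-down (world -x), and the jig base corners at about (440,127), (712,210), (668,360) and (395,272). The knobs are on the image-down side, which is jig -x. Next I'll get precise values.

Run:
```python
from h import *
c=pickle.load(open("top.pkl","rb"));i=c["img"]
hsv=cv2.cvtColor(i,cv2.COLOR_BGR2HSV)
def f(u,v):return 290+(u+.5)/5-.5,180+(v+.5)/5-.5
# grip top: orange mask
o=np.zeros(i.shape[:2],np.uint8);o[200:225,305:332]=1
m=((hsv[...,1]>110)&(hsv[...,0]<20)&(o>0)).astype(np.uint8)
cnt=max(cv2.findContours(m,0,1)[0],key=cv2.contourArea);r=cv2.minAreaRect(cnt);print("grip",r,ray(c,*r[0],172))
# stand base holes (corner screws) z=8
P=[ray(c,*f(*p),8)for p in[(72,73),(211,73),(211,240),(71,240)]]
print("stand base centre",np.mean(P,0).round(1),[p.round(0) for p in P])
d=P[0]+P[3]*0-P[3];d2=P[1]-P[2];print("yaw",[np.degrees(np.arctan2(k[1],k[0]))for k in(d,d2)],np.degrees(np.arctan2(*((P[0]-P[1])[:2]*[-1,1]))))
for p in [(92,217),(190,217)]:print("prong tip",ray(c,*f(*p),124).round(1))
# jig base
Q=[ray(c,*f(*p),10)for p in[(440,127),(712,210),(668,360),(395,272)]]
print("jig base",np.mean(Q,0).round(1),[np.linalg.norm(Q[k]-Q[k-1]).round(0)for k in range(4)])
k=Q[0]-Q[1]+Q[3]-Q[2];print("yaw y-axis",np.degrees(np.arctan2(-k[0],k[1])))
T=[ray(c,*f(*p),80)for p in[(466,187),(699,254),(688,292),(454,222)]]
print("trim",np.mean(T,0).round(1),[np.linalg.norm(T[k]-T[k-1]).round(0)for k in range(4)])
k=T[0]-T[1]+T[3]-T[2];print("yaw",np.degrees(np.arctan2(-k[0],k[1])))
```

```text
grip ((317.5, 212.0), (10.0, 9.0), 90.0) [ 526.92301526 -109.07583457  172.        ]
stand base centre [ 542.6 -110.5    8. ] [array([592., -69.,   8.]), array([ 592., -152.,    8.]), array([ 493., -152.,    8.]), array([493., -69.,   8.])]
yaw [np.float64(0.02212584554193634), np.float64(0.045208977507578886)] 0.23380222889651978
prong tip [500.7 -83.7 124. ]
prong tip [ 500.9 -136.6  124. ]
jig base [ 492.8 -353.    10. ] [np.float64(90.0), np.float64(167.0), np.float64(92.0), np.float64(167.0)]
yaw y-axis -17.26907461297222
trim [ 491.8 -353.6   80. ] [np.float64(21.0), np.float64(135.0), np.float64(22.0), np.float64(136.0)]
yaw -16.197587798784873
```

```bash
python3 -m handwheel '[[[-1,0.42,-0.83,0,0.24],[-1,0.42,-0.83,0,0.24],[-1,0.42,-0.83,0,0.24],[-1,0.42,-0.83,0,0.24],[-1,0.42,-0.83,0,0.24],[-1,0.42,-0.83,0,0.24],[-1,0.42,-0.83,0,0.24],[-1,0.42,-0.83,0,0.24],[-1,0.42,-0.83,0,0.24],[-1,0.42,-0.83,0,0.24]]]'; python3 -m handwheel '[[[-1,0.42,-0.83,0,0.24],[-1,0.42,-0.83,0,0.24],[-1,0.42,-0.83,0,0.24],[-1,0.42,-0.83,0,0.24],[-1,0,0,0,0],[-1,0,0,0,0]]]'
python3 - <<'E'
from h import *
from rig import ctrl,optics
c=optics.capture("wrist");pickle.dump(c,open("w1.pkl","wb"));cv2.imwrite("pics/w1.png",c["img"])
s=ctrl.sense();print(s["eef_pos"],s["ee_rot"])
E
```

```text
time_s: 1.1
eef_pos: [443.9, 53.3, 231.2]
ee_rot: [-0.0, 0.062, 0.998, 0.0]
force: [0.9, 1.0, -0.1]
grip_width: 1.0
grip_force: 0.0
time_s: 1.7
eef_pos: [527.2, -111.1, 230.6]
ee_rot: [-0.001, -0.003, 1.0, 0.0]
force: [-0.1, 0.6, 0.0]
grip_width: 1.0
grip_force: 0.0
[ 527.09665736 -110.27723955  230.91743005] [-4.86580924e-04 -4.03352760e-03  9.99991692e-01  3.32389197e-04]
```

View pics/w1.png

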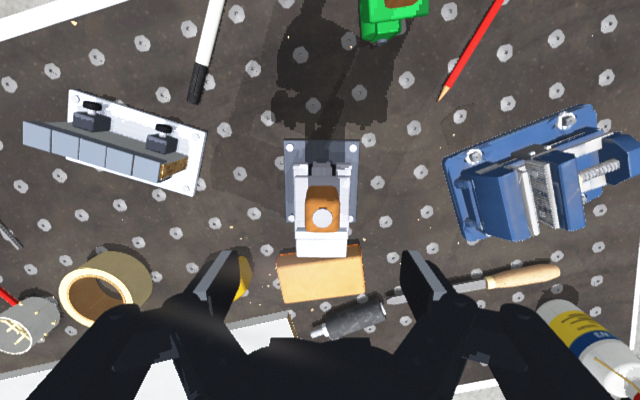

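The wrist view shows the grip's top disc at (322,218) and the prong tips near (298,178) and (346,178). The stand's base screws are at (291,148), (350,148), (291,218) and (355,218). The trim runs from (36,136) to (172,168).

Run:
```python
from h import *
c=pickle.load(open("w1.pkl","rb"));i=c["img"]
hsv=cv2.cvtColor(i,cv2.COLOR_BGR2HSV)
print("cam",(-c["R"].T@c["t"]).round(0))
print("disc",ray(c,322,218,172))
o=np.zeros(i.shape[:2],np.uint8);o[180:236,295:350]=1
m=((hsv[...,1]>110)&(hsv[...,0]<20)&(o>0)).astype(np.uint8)
x,y,w,h=cv2.boundingRect(m);print(x,y,w,h,[ray(c,x+w/2,v,172).round(1)for v in(y,y+h)])
for p in[(291,148),(350,148)]:print("screw",ray(c,*p,8).round(1))
t=cv2.resize(i[70:210,10:220],None,fx=3.7,fy=3.7,interpolation=cv2.INTER_CUBIC)[:518]
s=cv2.resize(i[130:265,270:375],None,fx=3.84,fy=3.84,interpolation=cv2.INTER_CUBIC)[:518]
cv2.imwrite("pics/w1c.png",np.hstack([t,s])[:, :]) if t.shape[1]+s.shape[1]<=800 else cv2.imwrite("pics/w1c.png",cv2.resize(np.hstack([t,s]),(800,int(518*800/(t.shape[1]+s.shape[1])))))
print(t.shape,s.shape)
```

```text
cam [ 449. -111.  373.]
disc [ 527.18809883 -108.6163959   172.        ]
305 186 35 46 [array([ 501.5, -108.5,  172. ]), array([ 539. , -108.1,  172. ])]
screw [ 493.6 -147.9    8. ]
screw [493. -71.   8.]
(518, 777, 3) (518, 403, 3)
```

View pics/w1c.png

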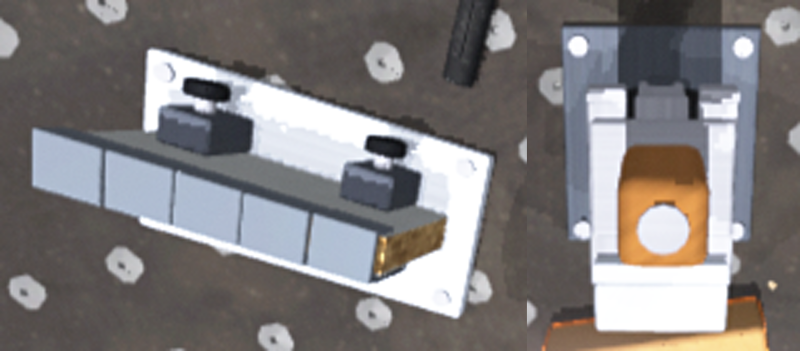

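Run:
```python
from h import *
c=pickle.load(open("w1.pkl","rb"));k=800/1180
L=lambda u,v:(10+u/(3.7*k),70+v/(3.7*k))
S=lambda u,v:(270+(u-526.8)/(3.84*k),130+v/(3.84*k))
T=[ray(c,*L(*p),80)for p in[(33,128),(378,234),(374,281),(33,186)]]
print("trim",np.mean(T,0).round(1),[np.linalg.norm(T[j]-T[j-1]).round(0)for j in range(4)])
d=T[1]-T[0]+T[2]-T[3];print("yaw",np.degrees(np.arctan2(-d[0],d[1])))
B=[ray(c,*L(*p),10)for p in[(150,48),(495,155),(460,318)]];print("base mid",(.5*(B[0]+B[2])).round(1))
print("disc",ray(c,*S(664,231),172).round(1),"grip back edge",[ray(c,*S(u,265),172).round(1)for u in(622,708)])
print("prong outer lips tip z124",[ray(c,*S(u,88),124).round(1)for u in(588,740)],"stop front z127",ray(c,*S(660,255),127).round(1))
```

```text
trim [ 491.9 -349.1   80. ] [np.float64(24.0), np.float64(139.0), np.float64(21.0), np.float64(141.0)]
yaw -16.964195035899106
base mid [ 492.6 -349.2   10. ]
disc [ 527.8 -108.1  172. ] grip back edge [array([ 538.9, -120.7,  172. ]), array([538.7, -94.6, 172. ])]
prong outer lips tip z124 [array([ 493.6, -134.3,  124. ]), array([493.1, -81.5, 124. ])] stop front z127 [ 554.9 -108.7  127. ]
```

```bash
python3 -m handwheel '[[[-1,0,0.02,-0.7,0],[-1,0,0,-0.7,0],[-1,0,0,-0.64,0],[-1,0,0,0,0],[0.3,0,0,0,0],[1,0,0,0,0],[1,0,0,0,0],[1,0,0,0,0]]]' 80;python3 -m handwheel '[[[1,0,0,0,0],[1,0,0,0,0]]]'
```

```text
time_s: 2.55
eef_pos: [527.8, -109.8, 130.4]
ee_rot: [0.001, -0.004, 1.0, -0.0]
force: [-1.0, 9.7, 4.7]
grip_width: 0.331
grip_force: 3.8
time_s: 2.75
eef_pos: [527.9, -109.8, 130.5]
ee_rot: [0.001, -0.004, 1.0, -0.0]
force: [-0.8, 1.9, 6.5]
grip_width: 0.322
grip_force: 79.7
```

```bash
python3 -m handwheel '[[[1,0,0,0.13,0],[1,0,0,0.13,0],[1,0,0,0,0],[1,0,0,0,0]]]';python3 -m handwheel '[[[1,-0.2,0,0,0],[1,-0.4,0,0,0],[1,-0.5,0,0,0],[1,-0.5,0,0,0],[1,-0.4,0,0,0],[1,0,0,0,0],[1,0,0,0,0]]]'
python3 - <<'E'
from h import *
from rig import ctrl,optics
c=optics.capture("scene");i=c["img"]
cv2.imwrite("pics/s1.png",cv2.resize(i[140:300,220:440],None,fx=3.6,fy=3.6,interpolation=cv2.INTER_CUBIC))
E
```

```text
time_s: 3.15
eef_pos: [527.4, -109.8, 142.3]
ee_rot: [0.0, -0.004, 1.0, -0.0]
force: [-0.8, 0.3, -3.6]
grip_width: 0.321
grip_force: 79.0
time_s: 3.85
eef_pos: [427.7, -109.9, 142.4]
ee_rot: [0.0, -0.004, 1.0, -0.0]
force: [-0.1, -0.8, -3.3]
grip_width: 0.317
grip_force: 79.0
```

View pics/s1.png

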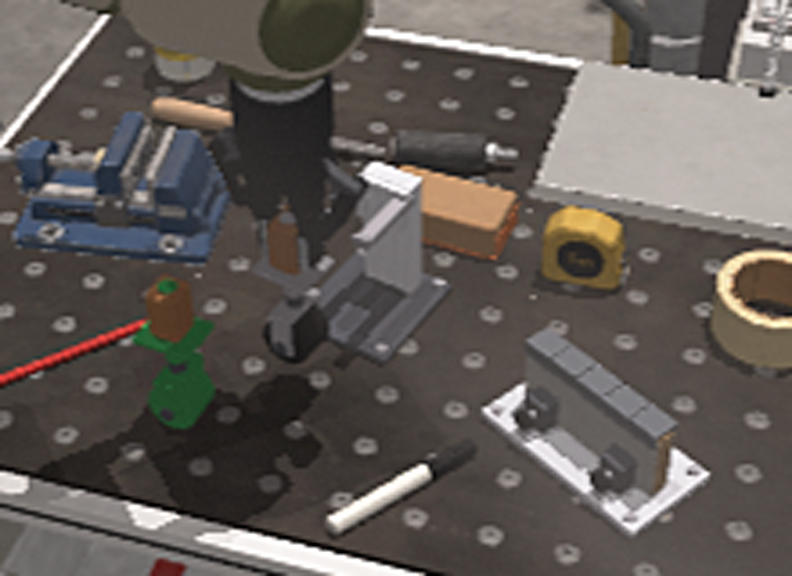

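The roller hangs cleanly in the gripper, clear of the fork. Now on to the trim's +y end.

```bash
python3 -m handwheel '[[[1,0,0,0.58,0],[1,0,0,0.58,0],[1,0.33,-0.73,0,-0.44],[1,0.33,-0.73,0,-0.44],[1,0.33,-0.73,0,-0.44],[1,0.33,-0.73,0,-0.44],[1,0.33,-0.73,0,-0.42],[1,0,0,0,0],[1,0,0,0,0]]]'
python3 - <<'E'
from h import *
from rig import ctrl,optics
s=ctrl.sense();print(s["eef_pos"],s["ee_rot"])
c=optics.capture("wrist");pickle.dump(c,open("w2.pkl","wb"));cv2.imwrite("pics/w2.png",c["img"])
E
```

```text
time_s: 4.8
eef_pos: [510.3, -292.5, 199.2]
ee_rot: [-0.001, 0.148, 0.989, 0.001]
force: [-0.2, 0.8, -4.1]
grip_width: 0.307
grip_force: 80.5
[ 510.2793235  -292.46732096  199.23934769] [-5.92621792e-04  1.47516225e-01  9.89059324e-01  5.15463456e-04]
```

View pics/w2.png

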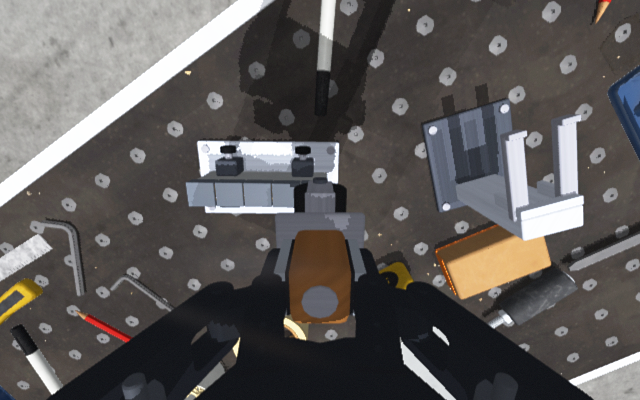

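The wrist view shows the jig base square to the image, so the yaw is right. The trim's far end is at (186–190, 181–206), and the wheel sits above the near end. I'll check the line and start down.

```bash
python3 - <<'E'
from h import *
c=pickle.load(open("w2.pkl","rb"))
a=np.array([.292,.956]);n=np.array([.956,-.292])
for p in[(186,181),(190,206),(214,182.5),(216,207)]:
    q=ray(c,*p,80)[:2]-[492.2,-351];print("along",q@a,"across",q@n)
E
python3 -m handwheel '[[[1,0,0,-0.25,0],[1,0,0,-0.2,0],[1,0,0,0,0],[1,0,0,0,0]]]'; python3 -m handwheel '[[[1,0,0,-0.1,0],[1,0,0,-0.08,0],[1,0,0,0,0],[1,0,0,0,0]]]'
```

```text
along -67.85801015769535 across -14.434149338826584
along -67.52721292944808 across 11.137430233609647
along -40.9090412474406 across -12.986864098522652
along -41.74248514748624 across 12.146373686493947
time_s: 5.25
eef_pos: [509.8, -291.8, 177.6]
ee_rot: [-0.0, 0.147, 0.989, 0.0]
force: [0.0, -1.3, -3.2]
grip_width: 0.317
grip_force: 80.6
time_s: 5.65
eef_pos: [510.3, -292.6, 170.1]
ee_rot: [0.001, 0.147, 0.989, -0.001]
force: [-1.9, 0.9, 6.5]
grip_width: 0.318
grip_force: 81.7
```

```bash
python3 -m handwheel '[[[1,0,0,-0.05,0],[1,0,0,0,0],[1,0,0,0,0]]]'; python3 -m handwheel '[[[1,0,0,0,0],[1,0,0,0,0]]]'
```

```text
time_s: 5.95
eef_pos: [510.3, -292.7, 168.0]
ee_rot: [0.001, 0.147, 0.989, -0.001]
force: [-2.5, 1.0, 9.7]
grip_width: 0.316
grip_force: 81.9
time_s: 6.15
eef_pos: [510.3, -292.7, 168.0]
ee_rot: [0.001, 0.147, 0.989, -0.001]
force: [-2.3, 0.7, 9.0]
grip_width: 0.318
grip_force: 81.9
```

Run:
```python
from h import *
from rig import ctrl,optics
c=optics.capture("wrist");pickle.dump(c,open("w3.pkl","wb"));cv2.imwrite("pics/w3.png",cv2.resize(c["img"][100:300,160:400],None,fx=3,fy=3,interpolation=cv2.INTER_CUBIC))
```

```text
(no output)
```

View pics/w3.png

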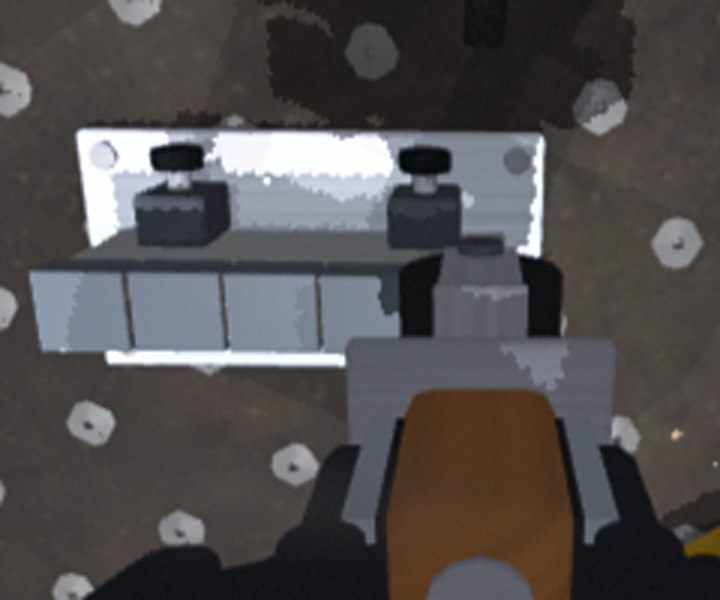

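The first link is pressed, with the wheel on the near end at about 12.5 N of spring force. Now rolling.

```bash
python3 -m handwheel '[[[1,-0.046,-0.153,0,0],[1,-0.047,-0.153,0,0],[1,-0.047,-0.153,0,0],[1,-0.046,-0.153,0,0],[1,-0.047,-0.153,0,0]]]';python3 -m handwheel '[[[1,-0.046,-0.153,0,0],[1,-0.047,-0.153,0,0],[1,-0.047,-0.153,0,0],[1,-0.046,-0.153,0,0],[1,-0.047,-0.153,0,0]]]'; python3 -m handwheel '[[[1,-0.046,-0.153,0,0],[1,-0.047,-0.153,0,0],[1,-0.047,-0.153,0,0],[1,-0.046,-0.153,0,0],[1,-0.047,-0.153,0,0],[1,-0.02,-0.07,0,0],[1,0,0,0,0],[1,0,0,0,0]]]'
```

```text
time_s: 6.7
eef_pos: [498.8, -330.6, 167.9]
ee_rot: [0.001, 0.147, 0.989, -0.0]
force: [-0.4, 4.1, 8.9]
grip_width: 0.32
grip_force: 82.1
time_s: 7.2
eef_pos: [487.1, -369.5, 168.1]
ee_rot: [0.001, 0.147, 0.989, -0.001]
force: [-1.4, 1.3, 8.6]
grip_width: 0.318
grip_force: 82.1
time_s: 8.0
eef_pos: [474.3, -411.5, 168.2]
ee_rot: [0.001, 0.148, 0.989, -0.002]
force: [-1.6, 0.3, 9.3]
grip_width: 0.316
grip_force: 82.0
```

A return pass makes sure every link is home.

```bash
python3 -m handwheel '[[[1,0,0,-0.02,0],[1,0.058,0.191,0,0],[1,0.058,0.191,0,0],[1,0.059,0.191,0,0],[1,0.058,0.191,0,0],[1,0.058,0.191,0,0],[1,0.059,0.191,0,0]]]';python3 -m handwheel '[[[1,0.058,0.191,0,0],[1,0.058,0.191,0,0],[1,0.059,0.191,0,0],[1,0.058,0.191,0,0],[1,0.058,0.191,0,0],[1,0.058,0.191,0,0],[1,0,0,0,0],[1,0,0,0,0]]]'
python3 -m handwheel '[[[1,0,0,0.3,0],[1,0,0,0.4,0],[1,0,0,0,0],[1,0,0,0,0]]]'
python3 - <<'E'
from h import *
from rig import ctrl,optics
c=optics.capture("scene");i=c["img"]
cv2.imwrite("pics/s2.png",cv2.resize(i[190:290,320:440],None,fx=6,fy=6,interpolation=cv2.INTER_CUBIC))
E
```

```text
time_s: 8.7
eef_pos: [492.0, -353.8, 167.4]
ee_rot: [0.001, 0.148, 0.989, -0.002]
force: [-1.0, -0.7, 10.2]
grip_width: 0.318
grip_force: 82.2
time_s: 9.5
eef_pos: [509.6, -296.2, 167.3]
ee_rot: [0.001, 0.147, 0.989, -0.001]
force: [-1.8, -0.3, 9.8]
grip_width: 0.319
grip_force: 82.1
time_s: 9.9
eef_pos: [508.8, -295.8, 199.5]
ee_rot: [-0.0, 0.147, 0.989, 0.0]
force: [-0.1, 0.3, -3.0]
grip_width: 0.318
grip_force: 81.5
```

View pics/s2.png

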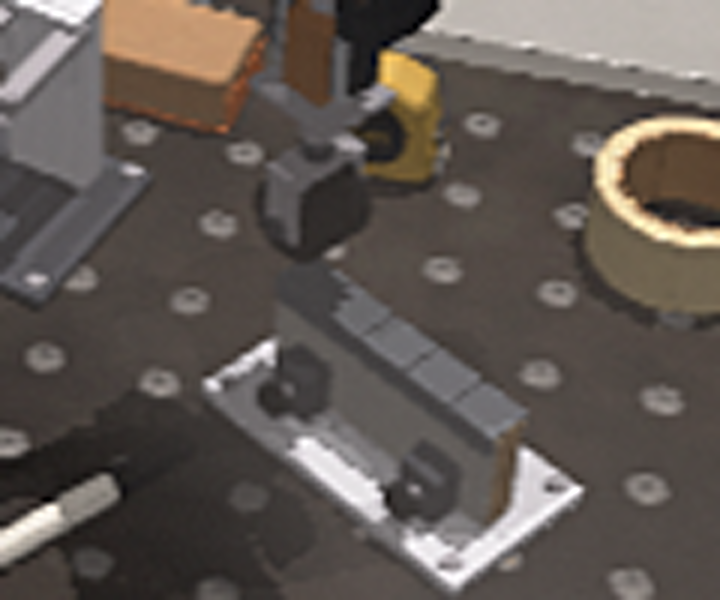

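The trim is an even, level row from (300,270) to (515,420), with no proud link. Now returning to the fork mouth.

```bash
python3 -m handwheel '[[[1,-0.324,0.744,0,0.434],[1,-0.324,0.744,0,0.434],[1,-0.324,0.744,0,0.434],[1,-0.324,0.744,0,0.434],[1,-0.324,0.744,0,0.434],[1,0,0,-0.57,0],[1,0,0,-0.57,0],[1,0,0,0,0],[1,0,0,0,0],[1,0,0,0,0]]]'
```

```text
time_s: 10.95
eef_pos: [428.5, -110.4, 144.3]
ee_rot: [0.001, -0.003, 1.0, -0.0]
force: [-0.7, -0.1, -2.2]
grip_width: 0.32
grip_force: 80.9
```

```bash
python3 -m handwheel '[[[1,0.2,0.012,-0.03,0],[1,0.4,0,0,0],[1,0.4,0,0,0],[1,0.4,0,0,0],[1,0.4,0,0,0],[1,0.18,0,0,0],[1,0,0,0,0],[1,0,0,0,0]]]'
python3 -m handwheel '[[[1,0,0,-0.1,0],[1,0,0,-0.08,0],[1,0,0,0,0],[1,0,0,0,0]]]'
```

```text
time_s: 11.75
eef_pos: [526.5, -109.2, 141.7]
ee_rot: [-0.0, -0.003, 1.0, 0.0]
force: [-0.4, 0.3, -2.9]
grip_width: 0.318
grip_force: 81.2
time_s: 12.15
eef_pos: [526.8, -109.3, 132.8]
ee_rot: [-0.0, -0.003, 1.0, 0.0]
force: [1.1, 0.8, -2.9]
grip_width: 0.319
grip_force: 81.2
```

```bash
python3 -m handwheel '[[[1,0.01,-0.01,-0.05,0],[1,0,0,0,0],[1,0,0,0,0]]]'
python3 - <<'E'
from h import *
from rig import ctrl,optics
c=optics.capture("scene");i=c["img"]
cv2.imwrite("pics/s3.png",cv2.resize(i[150:250,270:380],None,fx=6,fy=6,interpolation=cv2.INTER_CUBIC))
E
```

```text
time_s: 12.45
eef_pos: [527.6, -109.9, 130.5]
ee_rot: [0.0, -0.003, 1.0, -0.0]
force: [0.5, 0.5, 0.0]
grip_width: 0.319
grip_force: 81.3
```

View pics/s3.png

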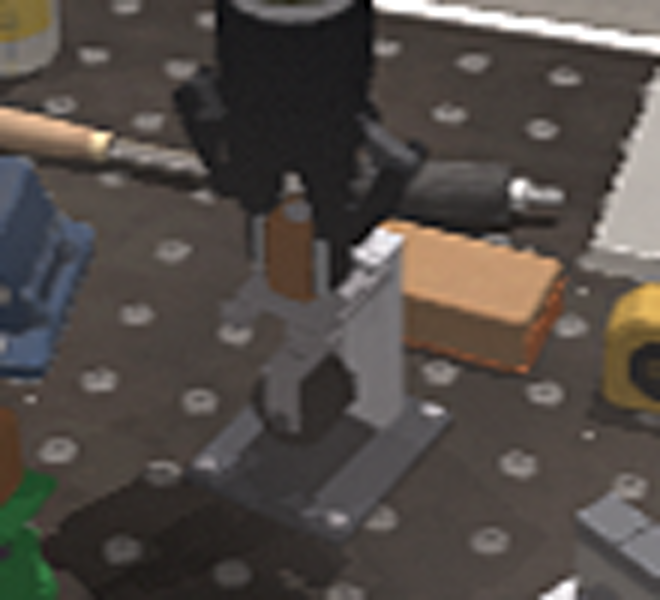

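The roller's neck is between the prongs and the collar is on them, at the same height as at the start. Contact force has taken the weight, so I'll release.

```bash
python3 -m handwheel '[[[0.1,0,0,0,0],[-0.3,0,0,0,0],[-1,0,0,0,0],[-1,0,0,0,0],[-1,0,0,0,0],[-1,0,0,0.4,0],[-1,0,0,0.8,0],[-1,0,0,0.8,0],[-1,0,0,0.6,0],[-1,0,0,0,0]]]'
python3 -m handwheel '[[[-1,-0.8,0,0.4,0],[-1,-0.8,0,0,0],[-1,-0.8,0,0,0],[-1,0,0,0,0],[-1,0,0,0,0]]]'
python3 - <<'E'
from h import *
from rig import ctrl,optics
c=optics.capture("scene");i=c["img"]
a=cv2.resize(i[140:300,220:440],None,fx=3.6,fy=3.6,interpolation=cv2.INTER_CUBIC)
cv2.imwrite("pics/s4.png",a)
E
```

```text
time_s: 13.5
eef_pos: [528.7, -110.3, 264.5]
ee_rot: [0.004, -0.004, 1.0, -0.002]
force: [0.6, 0.5, -1.0]
grip_width: 1.004
grip_force: 0.0
time_s: 14.0
eef_pos: [407.3, -109.9, 280.2]
ee_rot: [0.0, -0.003, 1.0, -0.0]
force: [0.2, -0.2, 0.9]
grip_width: 1.002
grip_force: 0.0
```

View pics/s4.png

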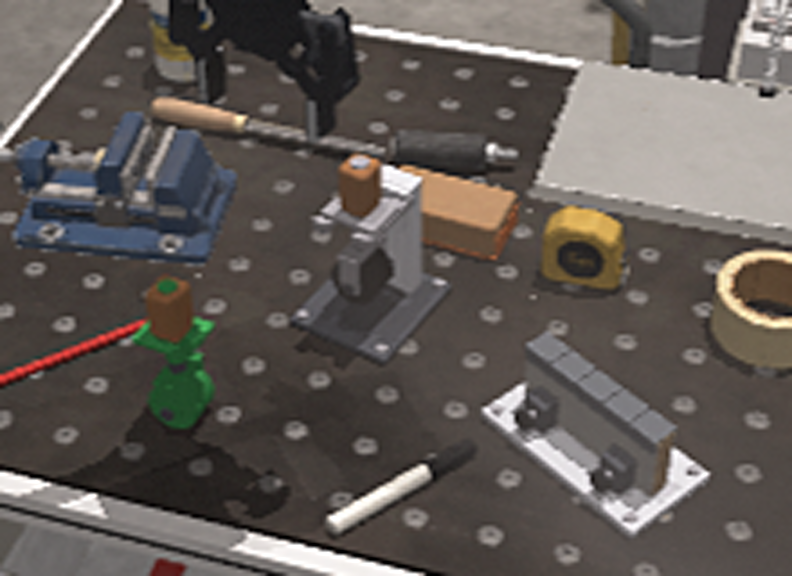

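The roller hangs level in the fork, with its grip at (360,185). The trim is evenly lower than before, with its top corner at row 335 against 330. Nothing else has moved, so I'm handing in.

```bash
python3 -c "
from rig import ctrl
print(ctrl.finish_job())"
```

```text
the job is handed in; nothing more can be done
None
```

I rolled the trim from end to end and back at about 12–13 N. All five links look level and home, the roller hangs in its fork stand again, and I handed the job in at about 14 s; no verdict came back.

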